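Feed a power-supply module through the flap of the returns chute

ROBOT

A 6-joint arm with a two-finger parallel gripper is mounted at the origin on the work surface. World frame = base frame: x ahead of the robot, y to its left, z up, the work surface at z = 0. Lengths are in mm, angles in rad, forces in N, time in s.
With the tool pointing down it reaches from about 275 to 725 mm from the base axis. Payload 15.9 kg.
Tool frame: the origin (TCP) lies on the front face of the gripper's body, between the roots of the fingers; the fingertips stand 73 mm ahead of it and the grasp point (between the pads) lies 54 mm ahead of it; x points along the fingers, y is the direction in which the jaws open and shut, and the axes are right-handed (so a half turn about x gives the same grasp; the last joint's range is limited). The gripper opens to 85 mm and grips with 20 to 120 N. Pads are 22 mm wide; open, the fingers measure 114 mm over their backs; the gripper's body (76 mm by 85 mm) begins 54 mm behind the grasp point. The pads swing forward as they close: fully open they stand 13 mm farther back than shut.
Start: joints at [1.22, 0.213, -0.034, 1.323, 0, 1.571], TCP at [171.818, 469.536, 303.906] pointing down, gripper open.
Joint ranges: [-2.98, 2.98], [-0.74, 1.72], [-1.14, 1.35], [-2.1, 2.04], [-1.57, 1.44], [-3.14, 3.14]. Speed limits (rad/s): [1.89, 1.89, 2.39, 2.57, 3.14, 3.14].

INTERFACE

Orientations are given as a rotation vector (axis times angle).
In Python, from cell import r gives the robot as it stands.
- The arm moves only by the shell command python3 -m jog 'ROWS' [FORCE]. ROWS is a JSON object of lists of equal length, an entry for each row: "dr": the turn, a rotation vector about the tool's x, y, z in degrees, a list of three; "dp": the shift along the tool's x, y, z in mm, a list of three; "claw": the finger opening in mm, from 0 to 85.4. A call has 1 to 12 rows; each row is the pose to reach, as a shift and turn from the pose measured when the call began, along the tool's axes at that moment; what a row does not reach only later rows make up. A row lasts 1/12 s, in which the tool goes at most 41.7 mm and 7.16 degrees, less where a joint would pass 70% of its speed; a pose out of reach is approached as far as the arm can. A call with a gripper value outside its range is refused whole. The fingers move at their own pace and stop on an object; FORCE is the grip in N (left out, the last holds). Time passes only in rows, so rows that repeat a pose let the fingers close. It gives the time, the measured TCP pose, the force and the opening at its end, in the units of the state.
- r.get_obs(): the state, without advancing time (a new reading comes with each control period).
- r.grab_frame(name): name is "side" or "top"; returns a dict with "frame" (400x640x3 uint8, red, green, blue), "fx", "fy", "cx", "cy" (pixels), "T" (4x4, takes a point from camera to world coordinates). Camera axes: x right, y down, z forward; pixel columns grow to the right and rows downward; lengths in mm; the calibration is good to about 2 mm. A picture is of the moment at which its call begins. There is no depth.
- r.hand_in(): hands the job in, once; it reports no verdict.
The state is a dict: "t": time; "qpos": joint angles; "joint_vel": joint speeds; "effort": joint torques, N m; "tool_pos": TCP position; "tool_rot": TCP orientation; "ft_force": force on the tool from outside, world axes, zero at the start; "ft_torque": the same for the moment, N m; "opening": opening from 0.0 (shut) to 1.0 (fully open).
Only numpy, scipy, OpenCV 4.12 (cv2) and the standard library are available. Lean on these libraries where they do the work, as an engineer would, in place of code of your own. Each camera call takes 0.05 s, during which the arm holds its last target. There are 200 camera calls.

TASK

The silver power-supply module standing on the feed deck of the returns chute has been checked and has to go down the chute. Push it with your fingertips along the deck, under the yellow hanging flap, until it tips over the inner edge and slides down the ramp to the black stop at the bottom, then draw your fingers back so that the flap swings fully shut behind it. Push it, never grip, lift or flick it, and leave everything else where it stands.

Things in the scene. Friction and masses are not known exactly. Their poses are not given: they have to be found in the camera images.
- module: power-supply module, closed aluminium case 120 mm long (x), 75 wide (y), 38 high, about 0.4 kg, vent slots on top; the last 17 mm at its +x end is a black terminal strip 19 mm high. Origin: centre of its underside; centre of mass about 5 mm behind that. Stands loose on the feed deck, +x roughly towards the flap; push on its plain flat tail face (yellow patch) at x = -60 mm.
- chute: returns chute of polished slick sheet metal (friction about 0.2) on blue legs, fixed, open on top. Origin on the bench under the middle of the flap; +x = feed direction, z up. Level feed deck 140 mm above the bench from x = -300 mm (open end, no lip) to +62. Deck lips 28 mm high: 180 mm apart from x = -300 to -100 mm, tapering to 140 mm apart at -12 mm and on to the edge.
- sill (a point): point on the deck's top surface right under the middle of the closed flap (chute frame x = 0, y = 0, z = 140 mm).
- flap (a joint): yellow gravity flap, 132 wide, 68 tall, 3 mm thick, 0.05 kg, smooth, hung on a level rod 8 mm thick (along the chute's y), rod axis 75 mm above the deck at x = 0, between posts 140 mm apart that end 88 mm above the deck. Radians: 0 = hanging shut; grows as its lower edge swings to the chute's +x (inwards), up to 1.45. It cannot swing outwards and falls shut by its own weight.
- flap_edge (a point): middle of the flap's lower edge, 7 mm above the deck when shut.
- gearmotor: gear motor, 42 mm square steel gearbox under a round aluminium can, 64 mm high, parked on the chute's side shelf; origin: centre of its underside. Leave alone.
- isolator: rotary isolator switch, 60 mm square grey box with yellow plate and red turn grip, 52 mm high, parked on the chute's side shelf; origin: centre of its underside. Leave alone.
- board: green circuit board on short feet, 100 by 160 mm, 27 mm high, flat on the bench; origin: centre of its underside. Leave alone.
- meter: yellow and black multimeter, 150 by 75 by 38 mm, flat on the bench; origin: centre of its underside. Leave alone.
- screwdriver: screwdriver with orange handle lying on the bench along its own x; origin under its middle. Leave alone.
- ramp_edge (a point): middle of the deck's inner edge, 62 mm past the flap (chute x = 62, y = 0, z = 140 mm); from here a straight ramp, 140 mm wide between walls 29 mm high, runs down at 30 degrees. The module tips over this edge and slides off by itself once its centre of mass is past it.
- shelf (a point): middle of the side shelf at deck height (chute x = -170, y = -148, z = 140 mm), 260 mm long and 110 wide, just outside the deck's -y lip; two parked parts stand on it.
- pulley: white plastic belt pulley with a steel hub, 60 mm across, 42 mm high, flat on the bench; origin: centre of its underside. Leave alone.
- stop (a point): middle of the foot of the black rubber end stop, where it stands on the ramp's bottom end (chute x = 261, y = 0, z = 25 mm). The module comes to rest against it, lying on the ramp.

How it is judged:
By the outcome, as a careful person would: the job done as asked, in the order asked, and still so for the second after the job is handed in, with the robot touching nothing.
It also fails if it takes over 45 s, if anything falls off the work surface, if the arm or the gripper's body presses on something with over 40 N, if the wrist force passes 120 N, or if a joint passes its speed limit or range.

## Working session

There is one attempt and no reset: what is moved stays moved. The work goes in short steps, Python scripts to look and compute and a shell command to move; the robot and the scene stay as the last step left them, time stands still between calls to the robot, and variables do not carry over. Pictures are saved under pics/ and viewed, about 8 in all and at most 12, crops included, and the job is handed in when it is done.

```bash
mkdir -p pics; cat > h.py <<'E'
import numpy as np,cv2
from cell import r
from scipy.spatial.transform import Rotation as R
def shot(n,f=None):
    d=r.grab_frame(n)
    if f: cv2.imwrite('pics/'+f,d['frame'][:,:,::-1])
    return d
def ray(d,u,v):
    T=np.array(d['T']);c=np.array([(u-d['cx'])/d['fx'],(v-d['cy'])/d['fy'],1])
    return T[:3,3],T[:3,:3]@c
def onz(d,u,v,z):
    o,k=ray(d,u,v);return o+k*(z-o[2])/k[2]
def proj(d,p):
    T=np.array(d['T']);c=T[:3,:3].T@(np.array(p)-T[:3,3]);return np.array([d['fx']*c[0]/c[2]+d['cx'],d['fy']*c[1]/c[2]+d['cy']])
E
python3 - <<'E'
from h import *
for n in('top','side'):
    d=shot(n,n+'0.png');print(n,d['fx'],d['cx'],d['cy'],np.round(d['T'],3).tolist())
print(r.get_obs())
E
```

```text
top 476.3643407806419 316.56424036936664 203.33807885825044 [[-0.02, -0.994, 0.106, 352.281], [-1.0, 0.019, -0.008, -67.879], [0.006, -0.107, -0.994, 1679.121], [0.0, 0.0, 0.0, 1.0]]
side 366.3061989231867 315.8010728693387 198.91528201498255 [[0.995, -0.052, 0.087, 450.969], [-0.099, -0.68, 0.727, -844.6], [0.022, -0.732, -0.681, 876.443], [0.0, 0.0, 0.0, 1.0]]
{'t': 0.1, 'qpos': array([ 1.22000732e+00,  2.13302474e-01, -3.49890879e-02,  1.32351276e+00,
        3.70800518e-05,  1.57080111e+00]), 'joint_vel': array([-3.24065218e-04, -4.87581598e-04,  2.68752665e-03,  7.56481206e-04,
        1.47717338e-04, -5.99495097e-05]), 'effort': array([-2.55729792e-03, -6.87248397e+01,  4.87804520e+01,  1.21926281e-02,
       -8.60871523e-05,  8.04859582e-06]), 'tool_pos': array([171.72872654, 469.32926623, 303.47073492]), 'tool_rot': array([ 0.27448755,  1.55342597, -0.27604302]), 'ft_force': array([-0.41541175,  0.49261461, -0.61494485]), 'ft_torque': array([0.00565227, 0.02469787, 0.02403262]), 'opening': 1.001400539597333}
```

View pics/top0.png

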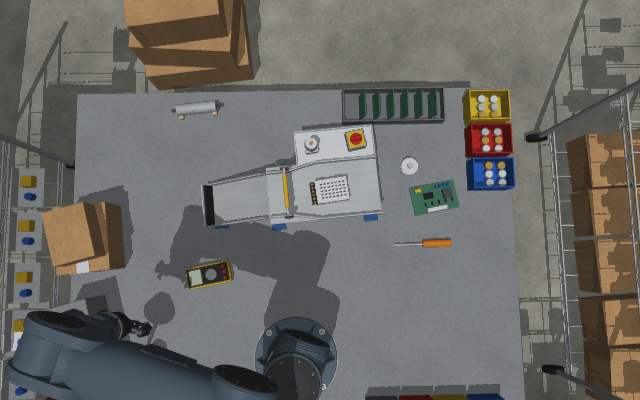

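View pics/side0.png

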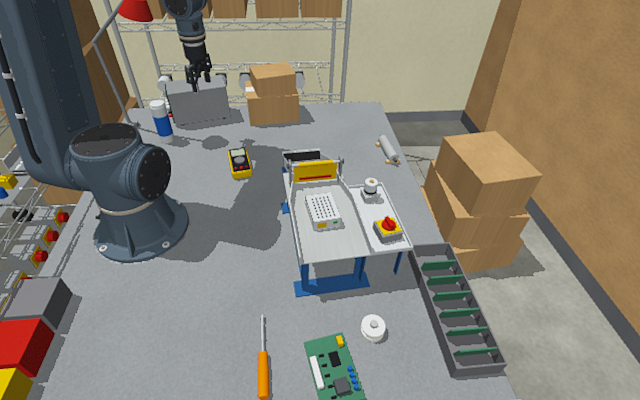

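```bash
python3 - <<'E'
from h import *
a=cv2.imread('pics/top0.png')[115:235,190:390];b=cv2.imread('pics/side0.png')[140:300,270:420]
cv2.imwrite('pics/c0.png',cv2.resize(a,None,fx=4,fy=4,interpolation=cv2.INTER_CUBIC))
cv2.imwrite('pics/c1.png',cv2.resize(b,None,fx=3.7,fy=3.7,interpolation=cv2.INTER_CUBIC))
E
```

```text
(no output)
```

View pics/c0.png

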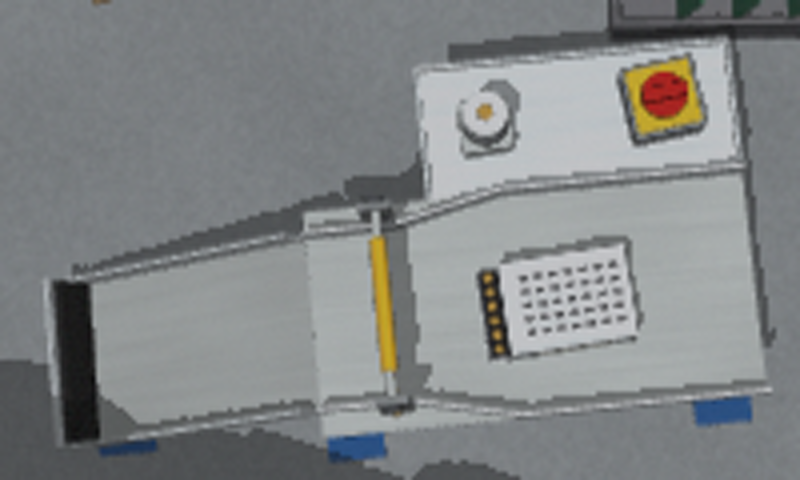

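View pics/c1.png

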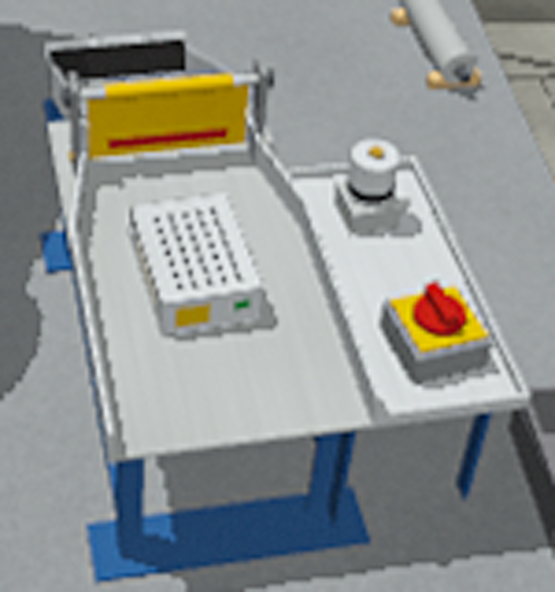

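```bash
python3 - <<'E'
from h import *
d=shot('top');e=shot('side')
P=lambda u,v,z:onz(d,190+(u+.5)/4-.5,115+(v+.5)/4-.5,z)
S=lambda u,v,z:onz(e,270+(u+.5)/3.7-.5,140+(v+.5)/3.7-.5,z)
f1,f2=P(378,237,215),P(390,370,215)
l1,l2=P(743,168,168),P(770,388,168)
print('flap',f1,f2,(f1+f2)/2);print('openend',l1,l2,(l1+l2)/2)
s1,s2=P(52,282,40),P(65,440,40)
print('stop',(s1+s2)/2)
g1,g2=S(107,92,215),S(232,78,215);print('flap side',g1,g2,(g1+g2)/2)
O=((f1+f2)/2+(g1+g2)/2)/2
x=O-(l1+l2)/2;th=np.arctan2(x[1],x[0]);yv=f2-f1;print('yaw from axis',np.degrees(th),'from flap',np.degrees(np.arctan2(-yv[0],yv[1]))%360, 'len',np.linalg.norm(x[:2]))
m=[P(*q,178) for q in((503,262),(627,240),(637,338),(512,357))]
print('mod top',np.round(m,1).tolist(),'tail',(m[1]+m[2])/2)
fr=(P(480,268,159)+P(493,358,159))/2;print('front strip',fr)
t=[S(*q,178) for q in((160,305),(258,286),(135,205),(222,195))];print('side mod',np.round(t,1).tolist(),'tail',(t[0]+t[1])/2)
E
```

```text
flap [602.95852319  18.85346802 215.        ] [498.86424311  10.87069013 215.        ] [550.91138315  14.86207907 215.        ]
openend [ 661.93430143 -273.3302249   168.        ] [ 483.44485984 -289.03860328  168.        ] [ 572.68958063 -281.18441409  168.        ]
stop [529.89887939 306.32237298  40.        ]
flap side [499.98703523  12.53797119 215.        ] [601.80808316  23.76082683 215.        ] [550.8975592   18.14939901 215.        ]
yaw from axis 94.18547190926526 from flap 94.38531309241456 len 298.4862111797737
mod top [[587.3, -78.2, 178.0], [603.2, -177.5, 178.0], [524.4, -183.3, 178.0], [511.1, -83.9, 178.0]] tail [ 563.79689667 -180.39727005  178.        ]
front strip [549.15708079 -64.26247422 159.        ]
side mod [[524.1, -187.7, 178.0], [596.2, -174.5, 178.0], [514.9, -81.6, 178.0], [582.8, -75.3, 178.0]] tail [ 560.16366177 -181.12000659  178.        ]
```

```bash
cat >> h.py <<'E'
YAW=np.radians(94.3);O=np.array([551,16.5,0.]);ux=np.array([np.cos(YAW),np.sin(YAW),0]);uy=np.array([-ux[1],ux[0],0]);uz=np.array([0,0,1.])
def cw(x,y,z): return O+x*ux+y*uy+z*uz
def pose():
    s=r.get_obs();return s,np.array(s['tool_pos']),R.from_rotvec(s['tool_rot']).as_matrix()
def goal(x,y,z,alpha,sg=1):
    """tip goal in chute frame, alpha=deg below horizontal"""
    a=np.radians(alpha);tx=np.cos(a)*ux-np.sin(a)*uz;ty=sg*uy;G=np.c_[tx,ty,np.cross(tx,ty)]
    return cw(x,y,z)-73*tx,G
def tell(P,G):
    s,p,M=pose()
    print('dp',np.round(M.T@(P-p),1),'dr',np.round(np.degrees(R.from_matrix(M.T@G).as_rotvec()),1),'TCPgoal',np.round(P,1))
def stat():
    s,p,M=pose();tip=p+73*M[:,0]-O
    print('t',s['t'],'tip chute',np.round([tip@ux,tip@uy,tip[2]],1),'down',np.round(np.degrees(np.arcsin(-M[2,0])),1),'F',np.round(s['ft_force'],1),'op',s['opening'],'q',np.round(s['qpos'],2))
E
python3 - <<'E'
from h import *
s,p,M=pose();print(np.round(M,2));stat()
print(np.round(M.T@(np.array([440,-250,400])-p),1))
for sg in(1,-1): tell(*goal(-225,5,160,35,sg))
E
```

```text
[[-0.    0.34  0.94]
 [-0.    0.94 -0.34]
 [-1.   -0.   -0.  ]]
t 0.2 tip chute [480.  344.2 230.6] down 90.0 F [ 0.6 -0.3 -0.2] op 0.9993621947036153 q [ 1.22  0.21 -0.03  1.32  0.    1.57]
[ -96.  -583.5  499.1]
dp [ 102.1 -556.4  624.9] dr [-104.2  -35.    54.3] TCPgoal [ 567.4 -267.9  201.9]
dp [ 102.1 -556.4  624.9] dr [60.3 48.7 31.4] TCPgoal [ 567.4 -267.9  201.9]
```

```bash
python3 -m jog '{"dp":[[-96,0,120],[-96,-40,160],[-96,-583,499],[-96,-583,499],[-96,-583,499],[-96,-583,499],[-96,-583,499],[-96,-583,499],[-96,-583,499],[-96,-583,499],[-96,-583,499],[-96,-583,499]],"dr":[[0,0,0],[0,0,0],[0,0,0],[0,0,0],[0,0,0],[0,0,0],[0,0,0],[0,0,0],[0,0,0],[0,0,0],[0,0,0],[0,0,0]],"claw":[40,40,40,40,40,40,40,40,40,40,40,40]}' 30
python3 - <<'E'
from h import *
stat();s,p,M=pose();print(p,np.round(M.T@(np.array([440,-250,400])-p),1))
E
```

```text
t: 1.2
tool_pos: [350.2, 45.3, 378.3]
tool_rot: [0.275, 1.553, -0.276]
ft_force: [1.6, 1.6, 0.2]
opening: 0.467
t 1.2 tip chute [ 43.8 198.1 305.3] down 90.0 F [1.6 1.6 0.2] op 0.46741061824006314 q [ 0.13 -0.09 -0.17  1.49 -0.    0.48]
[350.16001393  45.32096012 378.28342749] [ -21.5 -246.5  185.8]
```

```bash
python3 -m jog '{"dp":[[-22,-246,186],[-22,-246,186],[-22,-246,186],[-22,-246,186],[-22,-246,186],[-22,-246,186],[-22,-246,186],[-22,-246,186],[-22,-246,186],[-22,-246,186]],"dr":[[0,0,0],[0,0,0],[0,0,0],[0,0,0],[0,0,0],[0,0,0],[0,0,0],[0,0,0],[0,0,0],[0,0,0]],"claw":[40,40,40,40,40,40,40,40,40,40]}'
python3 - <<'E'
from h import *
stat()
tell(*goal(-290,5,270,35,-1))
E
```

```text
t: 2.03
tool_pos: [440.3, -250.5, 399.8]
tool_rot: [0.277, 1.554, -0.277]
ft_force: [-0.4, 0.1, -0.3]
opening: 0.468
t 2.0333 tip chute [-257.9  130.4  326.8] down 90.0 F [-0.4  0.1 -0.3] op 0.4681194202088342 q [-0.52  0.24  0.24  1.57 -0.   -0.16]
dp [ 87.8 -31.6 152.3] dr [60.2 48.7 31.3] TCPgoal [ 572.2 -332.7  311.9]
```

```bash
python3 -m jog '{"dp":[[44,-16,76],[44,-16,76],[44,-16,76],[44,-16,76],[88,-32,152],[88,-32,152],[88,-32,152],[88,-32,152],[88,-32,152],[88,-32,152],[88,-32,152],[88,-32,152]],"dr":[[5,4,2.6],[10,8,5.2],[15,12,7.8],[20,16,10.4],[25,20.3,13],[30,24.4,15.6],[35,28.4,18.2],[40,32.5,20.8],[45,36.5,23.4],[50,40.6,26],[55,44.6,28.7],[60.2,48.7,31.3]],"claw":[40,40,40,40,40,40,40,40,40,40,40,40]}'
python3 - <<'E'
from h import *
stat()
tell(*goal(-290,5,270,35,-1))
tell(*goal(-225,5,160,35,-1))
E
```

```text
t: 3.03
tool_pos: [649.5, -330.7, 222.0]
tool_rot: [1.355, 1.601, -0.577]
ft_force: [0.5, 0.8, 0.4]
opening: 0.464
t 3.0333 tip chute [-317.4  -77.9  158.9] down 59.9 F [0.5 0.8 0.4] op 0.46354666278764006 q [-0.62  1.17  1.35  2.04  0.45  0.55]
dp [-81.8 -54.5 -66.3] dr [17.2 25.6 -0.7] TCPgoal [ 572.2 -332.7  311.9]
dp [ 45.6 -63.5 -70.7] dr [17.2 25.6 -0.7] TCPgoal [ 567.4 -267.9  201.9]
```

```bash
cat > fk.py <<'E'
import numpy as np
from scipy.optimize import least_squares
from scipy.spatial.transform import Rotation as R
def fk(q,k):
    a1,z0,L1,ex,ez,La,Lb,c2=k
    pl=lambda th:np.array([np.cos(th),0,-np.sin(th)])   # th = pitch below horizontal
    up=lambda th:np.array([np.sin(th),0,np.cos(th)])
    w=np.array([a1,0,z0])+L1*up(q[1]+c2)
    t=q[1]-q[2]; w=w+ex*pl(t)+ez*up(t)
    p=t+q[3]; w=w+La*pl(p)
    s=1
    d=np.cos(q[4])*pl(p)+s*np.sin(q[4])*np.array([0,1,0])
    w=w+Lb*d
    Z=R.from_euler('z',q[0]).as_matrix();return Z@w,Z@d
E
python3 - <<'E'
from fk import *
D=[([1.22,.2133,-.035,1.3235,0],[171.7,469.3,303.5],[0,0,-1])]
import h
s,p,M=h.pose();D.append((s['qpos'],p,M[:,0]))
D+= [([.13,-.09,-.17,1.49,0],[350.2,45.3,378.3],[0,0,-1]),([-.52,.24,.24,1.57,0],[440.3,-250.5,399.8],[0,0,-1])]
pr=np.array([0,300,400,350,0,80,150,0])
f=lambda k:np.concatenate([np.r_[fk(q,k)[0]-p] for q,p,_ in D]+[(k-pr)*.01])
o=least_squares(f,pr);print(np.round(o.x,2),[np.round(fk(q,o.x)[0]-p,1).tolist() for q,p,_ in D],fk(*[D[1][0],o.x])[1],D[1][2])
E
```

```text
[  1.94 222.97 484.42 390.53  74.39 126.47 242.83  -0.  ] [[0.1, 0.1, -0.0], [-0.0, -0.1, 0.3], [-0.4, 0.4, 0.7], [-0.5, -1.3, -0.9]] [ 0.04003772  0.50050717 -0.86480608] [ 0.04003772  0.50050717 -0.86480608]
```

```bash
cat >> fk.py <<'E'
K=[1.94,222.97,484.42,390.53,74.39,126.47,242.83,0]
lo=np.array([-2.98,-.74,-1.14,-2.1,-1.57]);hi=np.array([2.98,1.72,1.35,2.04,1.44])
def ik(P,d,q0=(-.6,1,1,1.9,.6)):
    f=lambda q:np.r_[fk(q,K)[0]-P,(fk(q,K)[1]-d)*300]
    o=least_squares(f,np.clip(q0,lo+.01,hi-.01),bounds=(lo,hi));return o.x,np.linalg.norm(o.fun)
E
python3 - <<'E'
from fk import *;import h
for x in(-250,-220,-200,-150,-100,-60,-20,15):
  for a in(30,35,40,45,50,60,75):
    P,G=h.goal(x,5,158,a,-1)
    b=min((ik(P,G[:,0],q0) for q0 in((-.6,1,1,1.9,.6),(-.6,.5,.2,1.5,.9),(-.9,.3,1,1.9,1.))),key=lambda t:t[1])
    print(x,a,np.round(b[0],2) if b[1]<1 else '--',round(b[1],1))
E
```

```text
-250 30 -- 37.4
-250 35 -- 22.6
-250 40 -- 8.2
-250 45 [-0.66  1.01  0.84  1.99  0.55] 0.0
-250 50 [-0.64  0.93  0.73  1.88  0.5 ] 0.0
-250 60 [-0.6   0.78  0.55  1.68  0.4 ] 0.0
-250 75 [-0.5   0.6   0.32  1.44  0.22] 0.0
-220 30 -- 24.4
-220 35 -- 9.7
-220 40 [-0.65  1.01  0.78  2.    0.61] 0.0
-220 45 [-0.63  0.93  0.68  1.9   0.57] 0.0
-220 50 [-0.61  0.86  0.6   1.8   0.52] 0.0
-220 60 [-0.56  0.73  0.45  1.63  0.41] 0.0
-220 75 [-0.46  0.56  0.25  1.4   0.22] 0.0
-200 30 -- 15.9
-200 35 -- 1.2
-200 40 [-0.63  0.96  0.68  1.95  0.62] 0.0
-200 45 [-0.61  0.89  0.6   1.85  0.58] 0.0
-200 50 [-0.59  0.82  0.53  1.76  0.53] 0.0
-200 60 [-0.54  0.69  0.39  1.59  0.42] 0.0
-200 75 [-0.44  0.53  0.21  1.38  0.23] 0.0
-150 30 [-0.61  1.    0.61  2.01  0.73] 0.0
-150 35 [-0.6   0.93  0.55  1.91  0.7 ] 0.0
-150 40 [-0.58  0.86  0.49  1.82  0.65] 0.0
-150 45 [-0.56  0.8   0.43  1.74  0.61] 0.0
-150 50 [-0.53  0.73  0.37  1.66  0.56] 0.0
-150 60 [-0.47  0.62  0.27  1.51  0.44] 0.0
-150 75 [-0.36  0.48  0.13  1.33  0.24] 0.0
-100 30 [-0.56  0.91  0.43  1.89  0.77] 0.0
-100 35 [-0.54  0.85  0
[... 436 characters left out ...]
16  1.49  0.6 ] 0.0
-60 60 [-0.34  0.51  0.09  1.38  0.47] 0.0
-60 75 [-0.22  0.4   0.01  1.26  0.25] 0.0
-20 30 [-0.45  0.79  0.21  1.71  0.85] 0.0
-20 35 [-0.43  0.73  0.18  1.63  0.8 ] 0.0
-20 40 [-0.41  0.67  0.14  1.55  0.75] 0.0
-20 45 [-0.38  0.61  0.11  1.49  0.69] 0.0
-20 50 [-0.35  0.56  0.08  1.43  0.63] 0.0
-20 60 [-0.28  0.47  0.03  1.33  0.49] 0.0
-20 75 [-0.15  0.37 -0.03  1.23  0.25] 0.0
15 30 [-0.4   0.75  0.14  1.63  0.88] 0.0
15 35 [-0.38  0.68  0.1   1.55  0.83] 0.0
15 40 [-0.36  0.63  0.07  1.48  0.77] 0.0
15 45 [-0.33  0.57  0.05  1.42  0.71] 0.0
15 50 [-0.3   0.52  0.02  1.37  0.64] 0.0
15 60 [-0.22  0.44 -0.01  1.28  0.5 ] 0.0
15 75 [-0.09  0.36 -0.05  1.21  0.26] 0.0
```

```bash
python3 - <<'E'
from fk import *;import h
h.stat()
for g in((-317,-78,240,60),(-300,-20,240,55),(-250,5,230,50),(-225,5,230,50),(-225,5,158,50)):
    P,G=h.goal(*g,-1);q,e=ik(P,G[:,0]);print(g,np.round(q,2),round(e,1));h.tell(P,G)
E
```

```text
t 3.0333 tip chute [-317.4  -77.9  158.9] down 59.9 F [0.5 0.8 0.4] op 0.46354666278764006 q [-0.62  1.17  1.35  2.04  0.45  0.55]
(-317, -78, 240, 60) [-0.6   1.05  1.28  2.04  0.42] 41.8
dp [-69.7  22.3 -35.6] dr [16.5  0.8 -4.4] TCPgoal [ 655.3 -330.2  303.2]
(-300, -20, 240, 55) [-0.65  0.97  1.07  2.04  0.45] 24.4
dp [-65.5 -31.4 -60.3] dr [16.7  5.8 -3.7] TCPgoal [ 596.6 -322.9  299.8]
(-250, 5, 230, 50) [-0.64  0.92  0.9   2.04  0.51] 5.2
dp [-33.1 -48.7 -98.9] dr [16.9 10.7 -2.9] TCPgoal [ 568.3 -280.   285.9]
(-225, 5, 230, 50) [-0.62  0.88  0.82  2.    0.52] 0.0
dp [ -20.7  -43.5 -120. ] dr [16.9 10.7 -2.9] TCPgoal [ 566.4 -255.   285.9]
(-225, 5, 158, 50) [-0.62  0.87  0.62  1.81  0.52] 0.0
dp [ 41.6 -58.3 -87. ] dr [16.9 10.7 -2.9] TCPgoal [ 566.4 -255.   213.9]
```

```bash
python3 - <<'E'
from fk import *;import h
for g in((-310,-50,200,70),(-255,5,200,65),(-230,5,158,55),(-230,5,158,50)):
    P,G=h.goal(*g,-1);q,e=ik(P,G[:,0]);print(g,np.round(q,2),round(e,1));h.tell(P,G)
E
```

```text
(-310, -50, 200, 70) [-0.56  0.93  1.02  1.87  0.28] 0.0
dp [-32.7  -7.7 -43.3] dr [16.1 -9.1 -5.8] TCPgoal [ 626.  -313.8  268.6]
(-255, 5, 200, 65) [-0.57  0.72  0.59  1.71  0.34] 0.0
dp [-10.5 -50.5 -99.2] dr [16.3 -4.2 -5.1] TCPgoal [ 567.4 -268.9  266.2]
(-230, 5, 158, 55) [-0.6   0.81  0.56  1.73  0.46] 0.0
dp [ 38.3 -57.5 -88.8] dr [16.7  5.8 -3.7] TCPgoal [ 566.4 -255.   217.8]
(-230, 5, 158, 50) [-0.62  0.88  0.64  1.83  0.51] 0.0
dp [ 39.1 -59.4 -82.8] dr [16.9 10.7 -2.9] TCPgoal [ 566.8 -260.   213.9]
```

```bash
python3 -m jog '{"dp":[[-11,-3,-14],[-22,-5,-28],[-33,-8,-43],[-33,-8,-43],[-25,-22,-62],[-17,-37,-81],[-10,-50,-99],[-10,-50,-99],[-10,-50,-99],[-10,-50,-99]],"dr":[[5,-3,-2],[10,-6,-4],[16,-9,-6],[16,-9,-6],[16,-7,-5.5],[16,-5,-5],[16.3,-4.2,-5],[16.3,-4.2,-5],[16.3,-4.2,-5],[16.3,-4.2,-5]],"claw":[40,40,40,40,40,40,40,40,40,40]}'
python3 - <<'E'
import h
h.stat();h.tell(*h.goal(-230,5,158,50,-1))
h.shot('side','s1.png');d=h.shot('top','t1.png')
a=h.cv2.imread('pics/s1.png')[100:300,230:480];b=h.cv2.imread('pics/t1.png')[100:240,270:400]
h.cv2.imwrite('pics/s1c.png',h.cv2.resize(a,None,fx=3,fy=3))
E
```

```text
t: 3.87
tool_pos: [568.5, -268.2, 266.7]
tool_rot: [1.455, 1.566, -0.925]
ft_force: [-0.2, -0.5, -0.1]
opening: 0.469
t 3.8667 tip chute [-254.4    3.7  200.5] down 65.1 F [-0.2 -0.5 -0.1] op 0.46933292264145776 q [-0.57  0.73  0.6   1.71  0.34  0.88]
dp [51.3 -1.3 14.7] dr [ 0.1 15.1 -0.1] TCPgoal [ 566.8 -260.   213.9]
```

View pics/s1c.png

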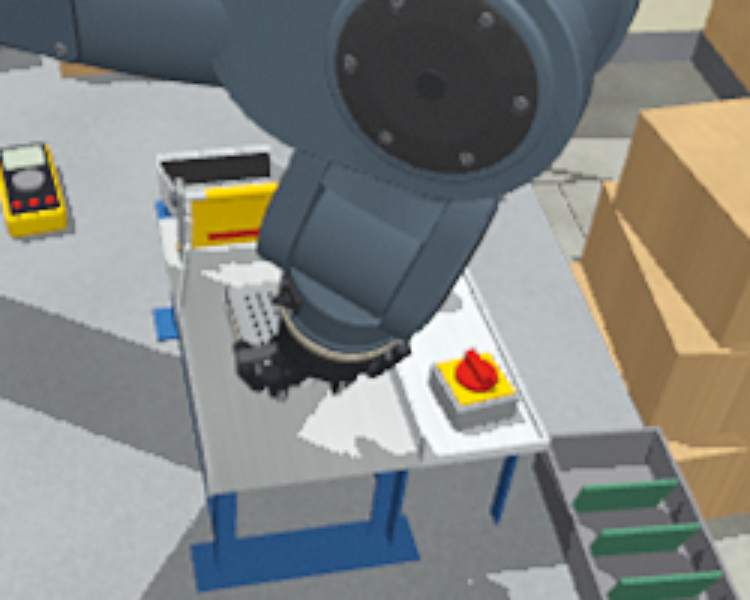

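```bash
python3 -m jog '{"dp":[[13,0,4],[26,0,8],[38,0,11],[46,0,13],[51,-1,15],[51,-1,15],[51,-1,15]],"dr":[[0,3,0],[0,6,0],[0,9,0],[0,12,0],[0,15,0],[0,15,0],[0,15,0]],"claw":[40,40,40,40,40,40,40]}'
python3 - <<'E'
import h
h.stat();h.tell(*h.goal(-130,5,158,50,-1))
h.shot('side','s2.png');d=h.shot('top','t2.png')
a=h.cv2.imread('pics/s2.png')[150:280,270:420];b=h.cv2.imread('pics/t2.png')[100:240,270:400]
I=h.np.hstack([h.cv2.resize(a,(400,347)),h.cv2.resize(b,(400,431))[:347]])
h.cv2.imwrite('pics/c2.png',I)
E
```

```text
t: 4.55
tool_pos: [568.2, -261.8, 212.4]
tool_rot: [1.627, 1.752, -0.759]
ft_force: [0.4, -0.1, -0.2]
opening: 0.467
t 4.55 tip chute [-232.     3.6  156.3] down 50.2 F [ 0.4 -0.1 -0.2] op 0.46745265210191134 q [-0.62  0.9   0.68  1.84  0.51  0.74]
dp [ 64.1  -1.3 -79.2] dr [ 0.1  0.2 -0.1] TCPgoal [ 559.3 -160.3  213.9]
```

View pics/c2.png

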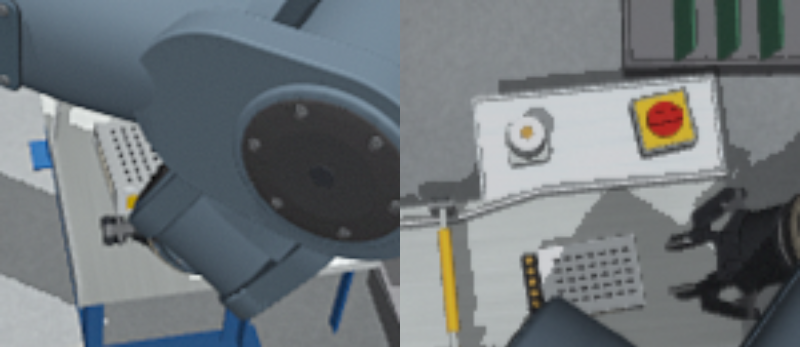

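```bash
python3 -m jog '{"dp":[[4,-2,-5],[8,-4,-10],[11,-4.5,-14],[14,-4.5,-17],[17,-4.5,-20],[19,-4.5,-23],[22,-4.5,-27],[25,-4.5,-30],[27,-4.5,-33],[30,-4.5,-36],[33,-4.5,-40],[35,-4.5,-43]],"dr":[[0,0,0],[0,0,0],[0,0,0],[0,0,0],[0,0,0],[0,0,0],[0,0,0],[0,0,0],[0,0,0],[0,0,0],[0,0,0],[0,0,0]],"claw":[40,40,40,40,40,40,40,40,40,40,40,40]}'
python3 - <<'E'
import h
h.stat();h.tell(*h.goal(-125,7,158,50,-1));h.tell(*h.goal(-125,7,158,40,-1))
h.shot('side','s3.png');d=h.shot('top','t3.png')
a=h.cv2.imread('pics/s3.png')[150:280,270:420];b=h.cv2.imread('pics/t3.png')[100:240,270:400]
I=h.np.hstack([h.cv2.resize(a,(400,347)),h.cv2.resize(b,(400,431))[:347]])
h.cv2.imwrite('pics/c3.png',I)
E
```

```text
t: 5.65
tool_pos: [559.6, -205.8, 214.6]
tool_rot: [1.625, 1.75, -0.757]
ft_force: [0.1, -0.5, -0.2]
opening: 0.473
t 5.65 tip chute [-175.6    7.9  158.5] down 50.2 F [ 0.1 -0.5 -0.2] op 0.4729705007996504 q [-0.56  0.78  0.46  1.71  0.54  0.8 ]
dp [ 32.8   1.2 -38.3] dr [ 0.2  0.2 -0.2] TCPgoal [ 556.9 -155.5  213.9]
dp [ 33.9   1.1 -25.6] dr [ 0.2 10.2 -0.2] TCPgoal [ 557.6 -164.4  204.9]
```

View pics/c3.png

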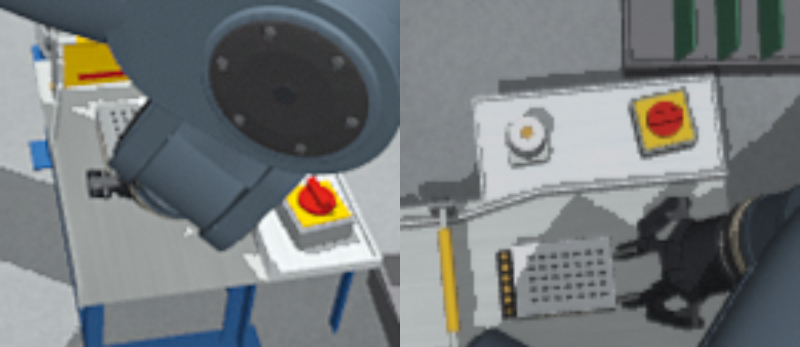

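```bash
python3 -m jog '{"dp":[[3,0,-2],[6,0,-4],[8.5,0,-6.5],[11,0,-8.5],[14,0,-10.5],[17,0,-13],[20,0,-15],[22.5,0,-17],[25,0,-19],[28,0,-21],[31,0,-23.5],[34,0,-25.5]],"dr":[[0,1,0],[0,2,0],[0,3,0],[0,4,0],[0,5,0],[0,5.5,0],[0,6.5,0],[0,7,0],[0,8,0],[0,8.5,0],[0,9.5,0],[0,10,0]],"claw":[40,40,40,40,40,40,40,40,40,40,40,40]}'
python3 - <<'E'
import h
h.stat();h.tell(*h.goal(-75,7,160,35,-1))
E
```

```text
t: 6.75
tool_pos: [556.4, -164.1, 204.9]
tool_rot: [1.737, 1.871, -0.63]
ft_force: [0.1, -0.8, 1.0]
opening: 0.469
t 6.75 tip chute [-124.7    8.   157.8] down 40.1 F [ 0.1 -0.8  1. ] op 0.4686042102664116 q [-0.55  0.84  0.43  1.77  0.67  0.73]
dp [ 36.9   1.2 -27.1] dr [ 0.2  5.1 -0.1] TCPgoal [ 554.1 -118.4  201.9]
```

```bash
python3 -m jog '{"dp":[[3,0,-2],[6,0,-4.5],[9,0.5,-7],[12,0.5,-9],[15.5,0.5,-11.5],[18.5,1,-13.5],[21.5,1,-16],[24.5,1,-18],[28,1,-20.5],[31,1,-22.5],[34,1,-25],[37,1,-27]],"dr":[[0,0.5,0],[0,1,0],[0,1.5,0],[0,2,0],[0,2,0],[0,2.5,0],[0,3,0],[0,3.5,0],[0,4,0],[0,4.5,0],[0,5,0],[0,5,0]],"claw":[40,40,40,40,40,40,40,40,40,40,40,40]}'
python3 - <<'E'
import h
h.stat();h.tell(*h.goal(-25,7,160,35,-1));h.tell(*h.goal(15,7,160,35,-1))
h.shot('side','s4.png');d=h.shot('top','t4.png')
a=h.cv2.imread('pics/s4.png')[130:260,260:410];b=h.cv2.imread('pics/t4.png')[110:240,240:390]
I=h.np.hstack([h.cv2.resize(a,(400,347)),h.cv2.resize(b,(400,347))])
h.cv2.imwrite('pics/c4.png',I)
E
```

```text
t: 7.75
tool_pos: [553.9, -118.1, 201.5]
tool_rot: [1.792, 1.931, -0.562]
ft_force: [-0.1, -1.6, 1.3]
opening: 0.466
t 7.75 tip chute [-74.7   7.1 159.5] down 35.1 F [-0.1 -1.6  1.3] op 0.46616172641586856 q [-0.51  0.83  0.35  1.76  0.75  0.71]
dp [ 40.4   0.3 -28.9] dr [ 0.2  0.1 -0.1] TCPgoal [550.4 -68.6 201.9]
dp [ 73.1   0.3 -51.8] dr [ 0.2  0.1 -0.1] TCPgoal [547.4 -28.7 201.9]
```

View pics/c4.png

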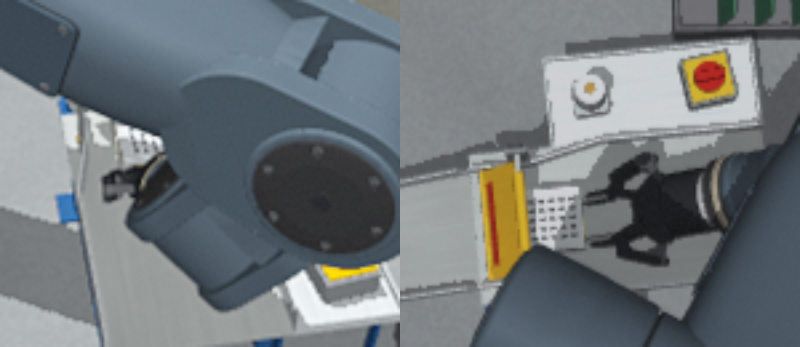

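```bash
python3 -m jog '{"dp":[[3.5,0,-2.5],[7,0,-5],[10,0,-7],[13.5,0,-9.5],[17,0,-12],[20,0,-14.5],[23.5,0,-17],[27,0,-19.5],[30,0,-21.5],[33.5,0,-24],[37,0,-26.5],[40,0,-29]],"dr":[[0,0,0],[0,0,0],[0,0,0],[0,0,0],[0,0,0],[0,0,0],[0,0,0],[0,0,0],[0,0,0],[0,0,0],[0,0,0],[0,0,0]],"claw":[40,40,40,40,40,40,40,40,40,40,40,40]}'
python3 - <<'E'
import h
h.stat();h.tell(*h.goal(5,7,160,35,-1))
d=h.shot('top','t5.png')
p=h.onz(d,308.2,190.6,178)-h.O;print('prev tail x',p@h.ux)
b=h.cv2.imread('pics/t5.png')[110:240,220:370]
h.cv2.imwrite('pics/c5.png',h.cv2.resize(b,(600,520)))
E
```

```text
t: 8.85
tool_pos: [550.1, -68.2, 202.3]
tool_rot: [1.791, 1.93, -0.562]
ft_force: [1.2, -1.1, -0.3]
opening: 0.468
t 8.85 tip chute [-24.7   7.2 160.3] down 35.1 F [ 1.2 -1.1 -0.3] op 0.46823566533808264 q [-0.44  0.75  0.22  1.65  0.79  0.79]
dp [ 24.5   0.3 -16.7] dr [ 0.2  0.1 -0.1] TCPgoal [548.1 -38.7 201.9]
prev tail x -71.29154092862572
```

View pics/c5.png

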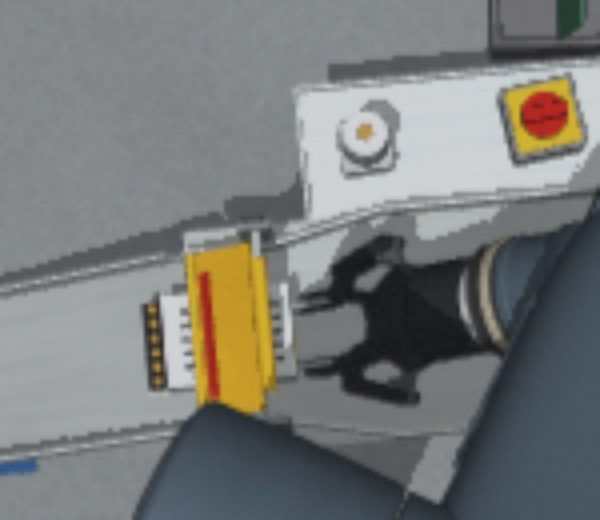

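```bash
python3 -m jog '{"dp":[[2.5,0,-1.7],[5,0,-3.4],[7.5,0,-5.1],[10,0,-6.8],[12.5,0,-8.5],[15,0,-10.2],[17.5,0,-12],[20,0,-13.7],[22,0,-15],[24,0,-16.5]],"dr":[[0,0,0],[0,0,0],[0,0,0],[0,0,0],[0,0,0],[0,0,0],[0,0,0],[0,0,0],[0,0,0],[0,0,0]],"claw":[40,40,40,40,40,40,40,40,40,40]}'
python3 - <<'E'
import h
h.stat();h.tell(*h.goal(15,7,160,35,-1))
d=h.shot('top','t6.png')
b=h.cv2.imread('pics/t6.png')[110:240,190:340]
h.cv2.imwrite('pics/c6.png',h.cv2.resize(b,(600,520)))
E
```

```text
t: 9.73
tool_pos: [547.8, -38.3, 202.2]
tool_rot: [1.79, 1.931, -0.562]
ft_force: [0.3, -1.6, 1.2]
opening: 0.466
t 9.7333 tip chute [  5.3   7.2 160.2] down 35.1 F [ 0.3 -1.6  1.2] op 0.4657012140683165 q [-0.4   0.71  0.15  1.59  0.82  0.84]
dp [ 8.1  0.3 -5.3] dr [ 0.3  0.1 -0.1] TCPgoal [547.4 -28.7 201.9]
```

View pics/c6.png

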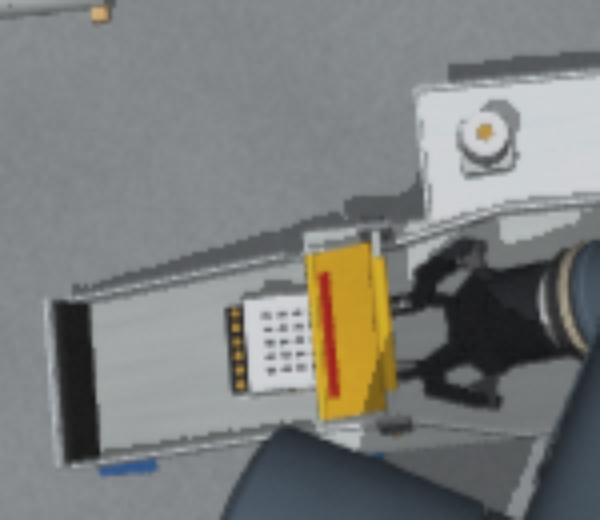

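```bash
python3 -m jog '{"dp":[[1.2,0,-0.8],[2.4,0,-1.7],[3.6,0,-2.5],[4.8,0,-3.4],[6,0,-4.2],[7,0,-5],[7,0,-5],[7,0,-5]],"dr":[[0,0,0],[0,0,0],[0,0,0],[0,0,0],[0,0,0],[0,0,0],[0,0,0],[0,0,0]],"claw":[40,40,40,40,40,40,40,40]}'
cat >> h.py <<'E'
def strip(f=None):
    d=shot('top',f);H=cv2.cvtColor(d['frame'],cv2.COLOR_RGB2HSV)
    for nm,lo,hi,x0,x1 in(('gold',(10,90,90),(30,255,255),200,258),('flap',(18,120,90),(32,255,255),258,300)):
        m=cv2.inRange(H,lo,hi);m[:150]=0;m[225:]=0;m[:,:x0]=0;m[:,x1:]=0
        v,u=np.nonzero(m);print(nm,len(u),(u.min(),u.max(),round(u.mean(),1),round(v.mean(),1)) if len(u) else '')
E
python3 - <<'E'
import h
h.stat();h.strip('t7.png')
E
```

```text
t: 10.45
tool_pos: [547.1, -29.4, 202.4]
tool_rot: [1.79, 1.931, -0.562]
ft_force: [-0.4, -0.8, -0.8]
opening: 0.47
t 10.45 tip chute [ 14.3   7.3 160.4] down 35.1 F [-0.4 -0.8 -0.8] op 0.47028267782528516 q [-0.38  0.7   0.13  1.57  0.82  0.86]
gold 30 (np.int64(236), np.int64(240), np.float64(238.5), np.float64(202.1))
flap 365 (np.int64(275), np.int64(288), np.float64(282.2), np.float64(191.8))
```

```bash
python3 -m jog '{"dp":[[0,0,0],[0,0,0],[0,0,0],[0,0,0]],"dr":[[0,0,0],[0,0,0],[0,0,0],[0,0,0]],"claw":[40,40,40,40]}'
python3 - <<'E'
import h
h.stat();h.strip('t8.png')
b=h.cv2.imread('pics/t8.png')[110:240,190:340]
h.cv2.imwrite('pics/c8.png',h.cv2.resize(b,(600,520)))
E
```

```text
t: 10.83
tool_pos: [547.1, -29.5, 202.3]
tool_rot: [1.79, 1.931, -0.562]
ft_force: [-0.1, -1.0, -0.1]
opening: 0.468
t 10.8333 tip chute [ 14.1   7.3 160.3] down 35.1 F [-0.1 -1.  -0.1] op 0.4676107802761585 q [-0.39  0.7   0.14  1.57  0.82  0.86]
gold 30 (np.int64(236), np.int64(240), np.float64(238.5), np.float64(202.1))
flap 363 (np.int64(275), np.int64(288), np.float64(282.2), np.float64(191.8))
```

View pics/c8.png

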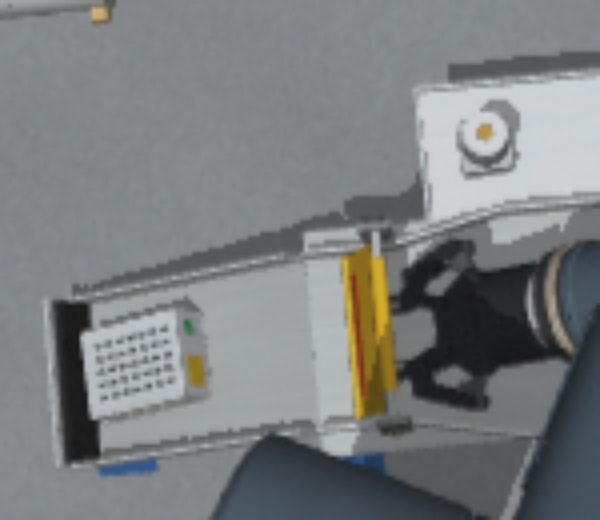

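```bash
python3 -m jog '{"dp":[[-2.5,0,1.7],[-5,0,3.5],[-7.5,0,5.2],[-10,0,7],[-13,0,9],[-17,0,12],[-22,0,15.5],[-28,0,19.5],[-35,0,24.5],[-43,0,30],[-52,0,36],[-60,0,42]],"dr":[[0,0,0],[0,0,0],[0,0,0],[0,0,0],[0,0,0],[0,0,0],[0,0,0],[0,0,0],[0,0,0],[0,0,0],[0,0,0],[0,0,0]],"claw":[40,40,40,40,40,40,40,40,40,40,40,40]}'
python3 -m jog '{"dp":[[-10,0,7],[-20,0,14],[-30,0,21],[-37,0,26],[-45,0,31],[-45,0,31],[-45,0,31],[-45,0,31],[-45,0,31],[-45,0,31],[-45,0,31],[-45,0,31]],"dr":[[0,0,0],[0,0,0],[0,0,0],[0,0,0],[0,0,0],[0,0,0],[0,0,0],[0,0,0],[0,0,0],[0,0,0],[0,0,0],[0,0,0]],"claw":[40,40,40,40,40,40,40,40,40,40,40,40]}'
python3 - <<'E'
import h
h.stat();h.strip('t9.png');h.shot('side','s9.png')
a=h.cv2.imread('pics/s9.png')[130:260,260:410];b=h.cv2.imread('pics/t9.png')[110:240,190:340]
h.cv2.imwrite('pics/c9.png',h.np.hstack([h.cv2.resize(a,(400,347)),h.cv2.resize(b,(400,347))]))
E
```

```text
t: 11.88
tool_pos: [552.8, -103.8, 202.5]
tool_rot: [1.79, 1.931, -0.562]
ft_force: [0.1, -0.3, 0.4]
opening: 0.464
t: 12.88
tool_pos: [557.0, -158.0, 203.2]
tool_rot: [1.79, 1.931, -0.562]
ft_force: [0.3, -0.6, -0.2]
opening: 0.47
t 12.8833 tip chute [-114.7    7.1  161.2] down 35.1 F [ 0.3 -0.6 -0.2] op 0.46996422336793936 q [-0.56  0.89  0.47  1.85  0.72  0.66]
gold 30 (np.int64(236), np.int64(240), np.float64(238.5), np.float64(202.1))
flap 128 (np.int64(283), np.int64(288), np.float64(285.4), np.float64(190.7))
```

View pics/c9.png

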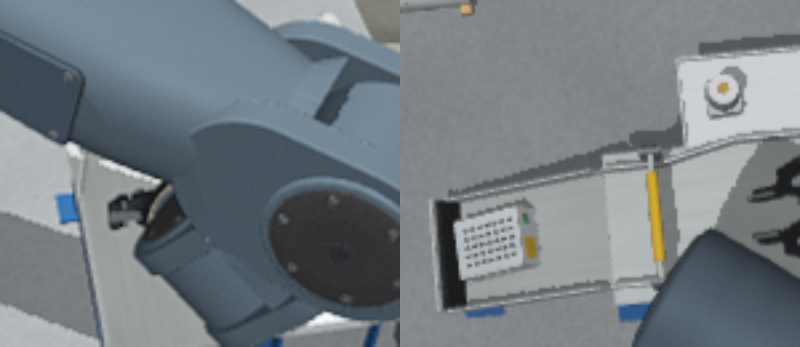

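```bash
python3 - <<'E'
import h
a=h.cv2.imread('pics/top0.png').astype(int);b=h.cv2.imread('pics/t9.png').astype(int);D=abs(a-b).max(2)
print('shelf diff',(D[122:165,296:372]>40).sum(),'flap diff',(D[172:205,283:291]>40).sum())
H=h.cv2.cvtColor(a.astype('uint8'),h.cv2.COLOR_BGR2HSV);m=h.cv2.inRange(H,(18,120,90),(32,255,255))[150:225,258:300];print('flap px before',(m>0).sum())
h.stat();print(h.r.hand_in())
E
```

```text
shelf diff 79 flap diff 0
flap px before 127
t 12.9833 tip chute [-114.8    7.1  161.1] down 35.1 F [-0.2 -0.5 -0.3] op 0.465302254266246 q [-0.56  0.89  0.47  1.85  0.72  0.66]
the job is handed in; nothing more can be done
None
```

I pushed the module along the deck with two spread fingertips, tilting the tool from 50° to 35° so it would fit under the flap rod. It tipped over the inner edge and slid down the ramp. I then drew the fingers straight back and handed the job in at about 13 s.

**Last checks:**
- **Module:** in the top view it lies at the black stop on the ramp, slightly skewed.
- **Flap:** it is shut. Its image matches the first picture, with no differing pixels in that area and 128 yellow pixels against 127 before.
- **Robot:** the fingers are clear at about x = -115 mm. The measured force is under 1 N, and I saw no more than about 2 N during the push.
- **Shelf:** 79 pixels there differ from the first picture. I put this down to the arm and its shadow, because the gear motor looked unmoved in the last view and the isolator looked unmoved in the earlier views. I did not measure their positions.
- **Bench items:** I did not re-check the board, meter, screwdriver or pulley at the end. The arm passed well above them.

**What did not go to plan:** the first attempt at the tilted approach hit joint limits and ended away from its target, next to the open end of the deck. No contact force showed, and I re-planned from there with a fitted arm model.

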